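# Press a dowelled joint home with the bench locking pliers, then free them

## Task

On the bench are two pairs of mounted locking pliers. With the pair whose handles stand open, squeeze the handles together until they snap over centre and stay locked, which presses the loose wooden strip home against its mate; then flick that pair's release lever sideways so the handles spring open again, leaving the strip pressed home. Do not touch the other pair: it is locked on a joint that is still gluing.

Things in the scene. Friction and masses are not known exactly. Their poses are not given: they have to be found in the camera images.
- press: The open pliers (use these): 300 mm long, flat on a small wooden stand bolted down. Origin on the table under squeeze_point; x runs along them from tail to jaws, y across, z up. Handles: bars 12 mm thick, 34 to 58 mm above the table, from x = -45 to +90 mm, nothing under their outer sides. Pivot at x = 120 mm, up to 70 mm high; jaws and wooden strips beyond, up to 66 mm high
- squeeze_point (a point): Where to squeeze: midway between the open pliers' two handles, half-way up (46 mm above the table), axes as press. Over their outsides the handles measure here 64 mm open, 40 mm locked. They swing level, always equally and oppositely: put one finger outside each, from above, and close along y. A fixed spine 6 mm thick lies between them
- handle (a joint): Swing of each handle of the open pliers, rad: 0 = fully open, 0.10 = closed on the stop. They push back with up to about 6 N each at squeeze_point (12 N if only one is pushed), most when fully open, falling to none at 0.08; past that they are over centre and stay locked; before it they spring open
- lever_tip (a point): On the tab at the rear end of the open pliers' release lever, a plain steel lever on their centre line behind the handles; 46 mm above the table and at rest 85 mm from squeeze_point along -x. The tab is 14 mm long, 10 mm wide (y), from 37 to 67 mm above the table, free space around. The lever swings level about a pin 55 mm ahead of this point
- release (a joint): Angle of that lever, rad: 0 = centred, positive = tab towards the pliers' +y, negative = -y, stops at 0.8. A light spring recentres it (2 N at the tab at 0.8). Works either way: with the pliers locked, pushing the tab past about 0.45 (25 mm sideways) spreads the handles back over centre and they spring open; the tab does not kick
- strip (a joint): Travel of the loose wooden strip (90 x 25 x 34 mm, in the open pliers' jaws, sliding on two dowels towards an equal fixed strip), m: 0 to 0.0015 at the start (gap 4.5 to 6 mm), 0.006 = home. Stiff on its dowels, it stays where it is left; the jaws press it home as the handles reach their stop
- busy_pliers: The other mounted pliers: same shape and size, but handles together (40 mm over their outsides), locked on a tight pair of strips; leave alone. Origin on the table midway between its handles, axes as press

How it is judged:
By the outcome, as a careful person would: the job done as asked, in the order asked, and still so for the second after the job is handed in, with the robot touching nothing.
It also fails if it takes over 43 s, if anything falls off the work surface, if the arm or the gripper's body presses on something with over 40 N, if the wrist force passes 120 N, or if a joint passes its speed limit or range.

## Robot

A 6-joint arm with a two-finger parallel gripper is mounted at the origin on the work surface. World frame = base frame: x ahead of the robot, y to its left, z up, the work surface at z = 0. Lengths are in m, angles in rad, forces in N, time in s.
With the tool pointing down it reaches from about 0.25 to 0.775 m from the base axis. Payload 4 kg.
Tool frame: the origin (TCP) lies midway between the tips of the shut fingers; the grasp point (between the pads) lies 19 mm behind it; z points along the fingers, y is the line along which they close (so a half turn about z gives the same grasp; the last joint's range is limited). The gripper opens to 94 mm and grips with 3 to 60 N. Pads are 16 mm wide; open, the fingers measure 119 mm over their backs; the gripper's body (75 mm by 177 mm) begins 78 mm behind the grasp point.
Start: joints at [-1.371, 0.087, 1.371, -0, 1.684, -0.103], TCP at [0.164, -0.525, 0.206] pointing down, gripper open.
Joint ranges: [-3.1, 3.1], [-0.76, 2.03], [0.27, 2.55], [-1.08, 4.22], [0.17, 2.65], [-2.57, 2.57]. Speed limits (rad/s): [2.79, 2.79, 3.14, 3.14, 3.14, 3.14].

## Interface

Orientations are given as [roll, pitch, yaw] about the fixed x, y, z axes, in that order (R = Rz(yaw) Ry(pitch) Rx(roll)).
In Python, from bench import sensors, eyes, job gives the robot as it stands.
- The arm moves only by the tool arm_command, never from a script. Its argument "series" is a list of rows, each a list of 7 numbers: the opening, from 0 (shut) to 1 (fully open), then the shift along the tool's x, y, z in cm, then the turn, a rotation vector about the tool's x, y, z in rad. In form: [[fingers, dx, dy, dz, wx, wy, wz], ...]. A call has 1 to 20 rows; each row shifts and turns the commanded pose from where the row before left it, along the tool's axes as they then stand; what a row does not reach is not made up. A row lasts 1/10 s, in which the tool goes at most 50 mm and 8.59 degrees, less where a joint would pass 70% of its speed; a pose out of reach is approached as far as the arm can. A call with a gripper value outside its range is refused whole. The fingers move at their own pace and stop on an object; the grip force is fixed at half the most. Time passes only in rows, so rows that do not move let the fingers close. It gives the time, the measured TCP pose, the force and the opening at its end, in the units of the state.
- sensors.get_obs(): the state, without advancing time (a new reading comes with each control period).
- eyes.snapshot(name): name is "side" or "top"; returns the picture (420x560x3 uint8, blue, green, red); there is no depth.
- eyes.get_calibration(name): a dict with "mtx" (3x3 intrinsics, pixels), "R" (3x3) and "t" (3): a world point X has camera coordinates R X + t. Camera axes: x right, y down, z forward; pixel columns grow to the right and rows downward; lengths in m; the calibration is good to about 2 mm. A picture is of the moment at which its call begins. get_calibration takes no time and is no camera call.
- job.close_job(): hands the job in, once; it reports no verdict.
The state is a dict: "time": time; "joint_positions": joint angles; "qvel": joint speeds; "joint_torque": joint torques, N m; "tool_pos": TCP position; "ee_rot": TCP orientation; "wrist_force": force on the tool from outside, world axes, zero at the start; "wrist_torque": the same for the moment, N m; "width": finger opening in m.
Only numpy, scipy, OpenCV 4.12 (cv2) and the standard library are available. Lean on these libraries where they do the work, as an engineer would, in place of code of your own. Each camera call takes 0.05 s, during which the arm holds its last target. There are 200 camera calls.

## Working session

There is one attempt and no reset: what is moved stays moved. The work goes in short steps, Python scripts to look and compute and a tool call to move; the robot and the scene stay as the last step left them, time stands still between calls to the robot, and variables do not carry over. Pictures are saved under pics/ and viewed, on a budget of 10 in all, crops included, one or two more only if the job needs it, and the job is handed in when it is done.

Besides the shell and the picture viewer there is one more tool, called after "Emit:" as name([rows], argument=value, ...), one row to a line, values as JSON. arm_command: Moves the arm, as the interface text tells. Its arguments: {"type":"object","properties":{"series":{"type":"array","items":{"type":"array","items":{"type":"number"}}}},"required":["series"]}

```bash
mkdir -p pics
python3 - <<'E'
from bench import sensors, eyes, job
import cv2
for n in("top","side"):
    cv2.imwrite(f"pics/{n}0.png",eyes.snapshot(n)); c=eyes.get_calibration(n); print(n,c)
print(sensors.get_obs())
E
```

```text
top {'mtx': array([[437.97235488,   0.        , 277.88608256],
       [  0.        , 437.97235488, 212.49538384],
       [  0.        ,   0.        ,   1.        ]]), 'R': array([[ 0.00569344, -0.99989198, -0.01355013],
       [-0.98201234, -0.00303319, -0.18879239],
       [ 0.18873089,  0.01438127, -0.98192354]]), 't': array([0.00472698, 0.61044867, 0.85191819])}
side {'mtx': array([[378.86713706,   0.        , 276.59872343],
       [  0.        , 378.86713706, 210.97524785],
       [  0.        ,   0.        ,   1.        ]]), 'R': array([[ 0.68143642, -0.73187311,  0.00248168],
       [-0.48076933, -0.45018881, -0.75245657],
       [ 0.55181996,  0.51155819, -0.65863719]]), 't': array([-0.41697518,  0.32157612,  0.45014368])}
{'time': 0.1, 'joint_positions': array([-1.37111278e+00,  8.78782284e-02,  1.37208203e+00, -1.97358323e-05,
        1.68359874e+00, -1.03060677e-01]), 'qvel': array([ 0.00031968, -0.00174578, -0.00474324,  0.00092813,  0.0004317 ,
       -0.00034987]), 'joint_torque': array([ 2.58564316e-03, -3.41251945e+01, -3.03302622e+01,  7.21781817e-02,
        3.04163026e-02, -9.91373008e-05]), 'tool_pos': array([ 0.16388946, -0.52450184,  0.20443349]), 'ee_rot': array([-3.13963472e+00, -1.82783669e-04,  3.02741842e-01]), 'wrist_force': array([-0.49358236,  0.10397361, -0.19283731]), 'wrist_torque': array([ 0.01997651,  0.0262945 , -0.0094977 ]), 'width': 0.09417034963427173}
```

View pics/top0.png

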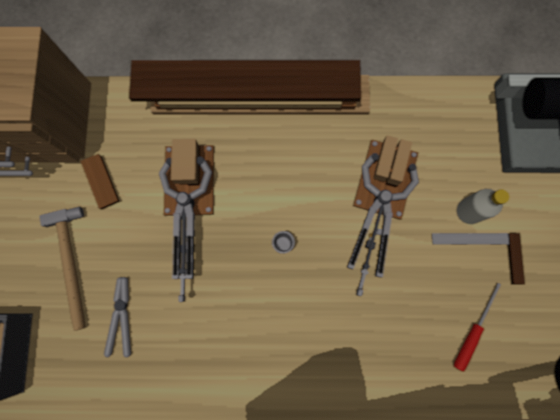

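View pics/side0.png

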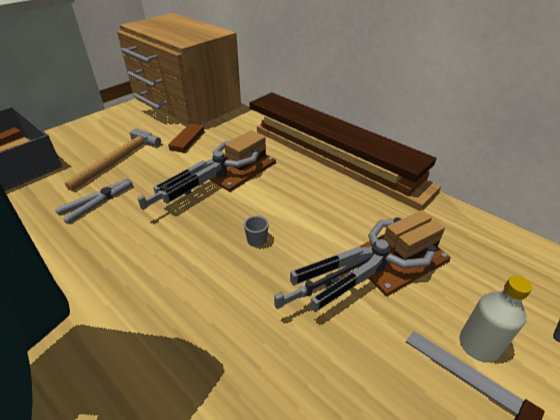

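The open pair is on the right in the top view: pivot about (385,196), tab about (360,291). It also shows in the side view, with the pivot about (381,247) and the tab about (281,299). I'll enlarge both views to get precise points.

```bash
cat > h.py <<'E'
import numpy as np
from bench import eyes
def ray(n,u,v):
    c=eyes.get_calibration(n);R,t=c["R"],c["t"]
    return -R.T@t, R.T@np.linalg.inv(c["mtx"])@[u,v,1]
def on(n,u,v,z):
    o,d=ray(n,u,v); return o+d*(z-o[2])/d[2]
def tri(a,b):
    o1,d1=ray("top",*a);o2,d2=ray("side",*b)
    s=np.linalg.lstsq(np.c_[d1,-d2],o2-o1,rcond=None)[0]
    p,q=o1+s[0]*d1,o2+s[1]*d2
    return (p+q)/2,np.linalg.norm(p-q)
def proj(n,X):
    c=eyes.get_calibration(n);p=c["mtx"]@(c["R"]@np.array(X)+c["t"]);return p[:2]/p[2]
E
python3 - <<'E'
import cv2,numpy as np
t=cv2.imread("pics/top0.png")[130:305,340:425]; s=cv2.imread("pics/side0.png")[205:315,265:455]
t=cv2.convertScaleAbs(cv2.resize(t,None,fx=3.4,fy=3.4,interpolation=2),alpha=1.6)
s=cv2.resize(s,None,fx=2.6,fy=2.6,interpolation=2)
o=np.zeros((595,800,3),np.uint8);o[:t.shape[0],:t.shape[1]]=t;o[:s.shape[0],300:300+s.shape[1]]=s[:,:500]
cv2.imwrite("pics/crop1.png",o)
E
```

```text
(no output)
```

View pics/crop1.png

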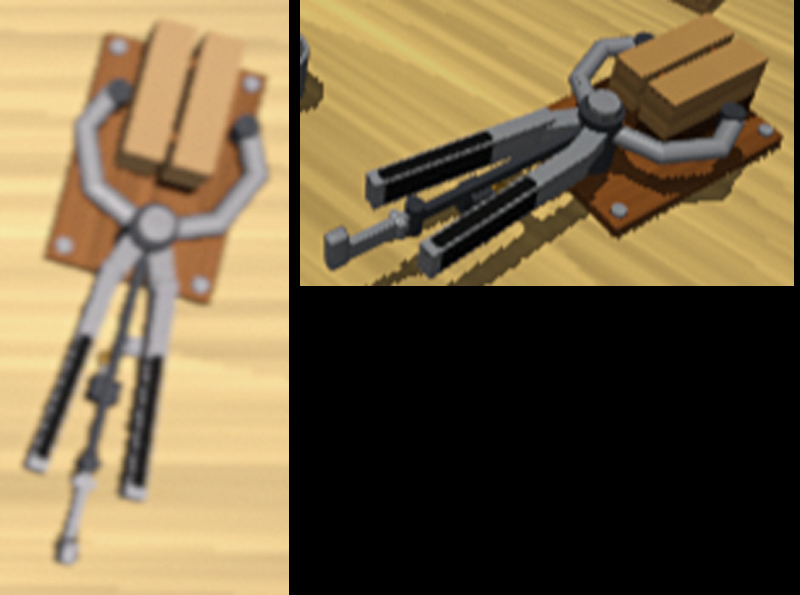

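The crop shows the open pair with its tab top at (67,545), pivot at (155,226), and handle ends at (37,462) and (133,490), all in top-crop pixels.

Run:
```python
from h import *
np.set_printoptions(precision=4,suppress=True)
T=lambda x,y:(340+x/3.4,130+y/3.4); S=lambda x,y:(265+(x-300)/2.6,205+y/2.6)
P={'piv':((155,226),(602,103),.07),'tab':((67,545),(336,235),.067),'hl':((37,462),(375,178),.058),'hr':((133,490),(431,243),.058)}
W={}
for k,(a,b,z) in P.items():
    W[k]=on("top",*T(*a),z); print(k,W[k],tri(T(*a),S(*b)),on("side",*S(*b),z))
d=W['piv']-W['tab'];d[2]=0;L=np.linalg.norm(d);d/=L
print("L",L,"expect .205; yaw",np.arctan2(d[1],d[0]))
m=(W['hl']+W['hr'])/2;e=W['piv']-m;print("yaw2",np.arctan2(e[1],e[0]),np.linalg.norm(e[:2]),"exp .165")
print("sq",W['tab']+.085*d,W['piv']-.12*d,m+.045*d)
```

```text
piv [ 0.6424 -0.2142  0.07  ] (array([ 0.6432, -0.2151,  0.0683]), np.float64(0.001035641771744772)) [ 0.642 -0.216  0.07 ]
tab [ 0.452 -0.156  0.067] (array([ 0.451 , -0.1561,  0.0616]), np.float64(0.0026898904004865175)) [ 0.447 -0.158  0.067]
hl [ 0.5008 -0.1411  0.058 ] (array([ 0.5009, -0.1414,  0.0567]), np.float64(0.00018257452884379877)) [ 0.5001 -0.1421  0.058 ]
hr [ 0.4845 -0.1975  0.058 ] (array([ 0.485 , -0.1979,  0.0584]), np.float64(0.0013470879417885112)) [ 0.4858 -0.1982  0.058 ]
L 0.19911877867614317 expect .205; yaw -0.2968043901427321
yaw2 -0.29122103168866476 0.15637464548222463 exp .165
sq [ 0.5333 -0.1809  0.067 ] [ 0.5277 -0.1791  0.07  ] [ 0.5357 -0.1825  0.058 ]
```

Emit:
arm_command([
  [1,0,0,0,0,0,0.12],
  [1,0,0,0,0,0,0.12],
  [1,0,0,0,0,0,0.12],
  [1,0,0,0,0,0,0.12],
  [1,0,0,0,0,0,0.118],
  [1,1.79,-3.11,0,0,0,0],
  [1,1.79,-3.11,0,0,0,0],
  [1,1.79,-3.11,0,0,0,0],
  [1,1.79,-3.11,0,0,0,0],
  [1,1.79,-3.11,0,0,0,0],
  [1,1.79,-3.11,0,0,0,0],
  [1,1.79,-3.11,0,0,0,0],
  [1,1.79,-3.11,0,0,0,0],
  [1,1.79,-3.11,0,0,0,0],
  [1,1.79,-3.11,0,0,0,0],
  [1,1.79,-3.11,0,0,0,0],
  [1,1.79,-3.11,0,0,0,0],
  [1,1.79,-3.11,0,0,0,0],
  [1,1.79,-3.11,0,0,0,0],
  [1,0,0,0,0,0,0],
])

```text
time: 2.1
tool_pos: [0.5323, -0.1782, 0.2043]
ee_rot: [-3.14, 0.001, -0.29]
wrist_force: [-0.4, 0.4, -0.2]
width: 0.0941
```

Emit:
arm_command([
  [1,0,0,3,0,0,0],
  [1,0,0,3,0,0,0],
  [1,0,0,3,0,0,0],
  [1,0,0,0,0,0,0],
  [1,0,0,0,0,0,0],
])

```text
time: 2.6
tool_pos: [0.5297, -0.1818, 0.1153]
ee_rot: [3.141, 0.001, -0.296]
wrist_force: [0.9, 0.6, 0.4]
width: 0.0937
```

Run:
```python
from h import *
import cv2
from bench import sensors
a=eyes.snapshot("side")[150:340,200:480]; b=eyes.snapshot("top")[100:310,300:480]
o=np.zeros((600,800,3),np.uint8)
a=cv2.resize(a,None,fx=1.7,fy=1.7);b=cv2.convertScaleAbs(cv2.resize(b,None,fx=1.7,fy=1.7),alpha=1.5)
o[:a.shape[0],:a.shape[1]]=a;o[:b.shape[0],480:480+b.shape[1]]=b
cv2.imwrite("pics/c2.png",o);s=sensors.get_obs();print(s["tool_pos"],s["ee_rot"],s["wrist_force"],proj("side",s["tool_pos"]),proj("top",s["tool_pos"]))
```

```text
[ 0.53133014 -0.18226904  0.11770395] [ 3.14087957 -0.00352987 -0.29576717] [0.56492821 0.2426568  0.55541099] [328.72810815 250.42326007] [376.82726192 247.68401053]
```

View pics/c2.png

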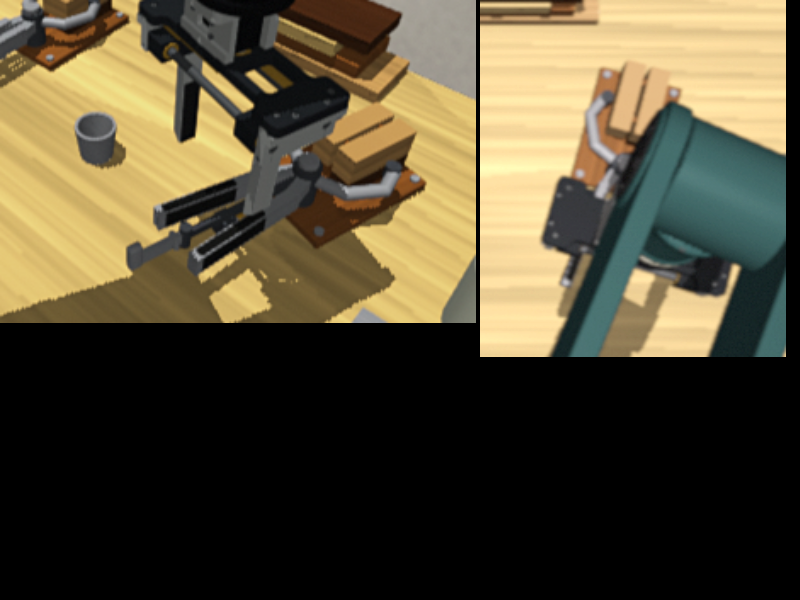

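The gripper straddles the handles, which stay clear inside the fingers. I'll go down and close part way.

Emit:
arm_command([
  [1,0,-0.1,2,0,0,0],
  [1,0,0,2,0,0,0],
  [1,0,0,2,0,0,0],
  [1,0,0,2,0,0,0],
  [1,0,0,0.9,0,0,0],
  [1,0,0,0,0,0,0],
  [1,0,0,0,0,0,0],
])

```text
time: 3.4
tool_pos: [0.5318, -0.181, 0.0282]
ee_rot: [3.141, -0.003, -0.295]
wrist_force: [0.0, -0.4, -0.8]
width: 0.0945
```

Run:
```python
from h import *
import cv2
from bench import sensors
a=eyes.snapshot("side")[190:330,240:460]
cv2.imwrite("pics/c3.png",cv2.resize(a,None,fx=3,fy=3));s=sensors.get_obs();print(s["tool_pos"],s["ee_rot"],s["wrist_force"],s["width"])
```

```text
[ 0.53199942 -0.18099846  0.02839665] [ 3.14108698 -0.003348   -0.29524161] [-0.39065484 -0.0317729  -0.30120456] 0.09420347822871455
```

View pics/c3.png

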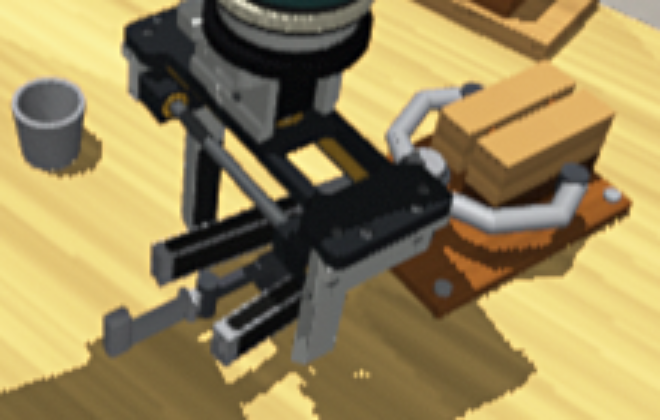

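The fingers sit outside both handles, with both handles between them. I'll close in steps and watch the lateral force.

Emit:
arm_command([
  [0.72,0,0,0,0,0,0],
  [0.66,0,0,0,0,0,0],
  [0.62,0,0,0,0,0,0],
  [0.6,0,0,0,0,0,0],
  [0.6,0,0,0,0,0,0],
  [0.6,0,0,0,0,0,0],
  [0.6,0,0,0,0,0,0],
])

```text
time: 4.15
tool_pos: [0.5293, -0.1824, 0.0268]
ee_rot: [3.137, 0.002, -0.296]
wrist_force: [-4.7, -4.3, 2.1]
width: 0.0563
```

Emit:
arm_command([
  [0.6,0,0.1,0,0,0,0],
  [0.6,0,0,0,0,0,0],
  [0.6,0,0,0,0,0,0],
])

```text
time: 4.45
tool_pos: [0.5293, -0.1824, 0.0267]
ee_rot: [3.139, 0.002, -0.295]
wrist_force: [-5.2, -4.6, 3.9]
width: 0.0566
```

Run:
```python
from h import *
import cv2
from bench import sensors
a=eyes.snapshot("side")[190:330,240:460]
cv2.imwrite("pics/c4.png",cv2.resize(a,None,fx=3,fy=3));s=sensors.get_obs();print(s["tool_pos"],s["ee_rot"],s["wrist_force"],s["width"])
```

```text
[ 0.52930726 -0.18244724  0.02671026] [ 3.13890232e+00  1.68768601e-03 -2.95350010e-01] [-4.94430874 -3.72308802  3.18699806] 0.056739631076692436
```

View pics/c4.png

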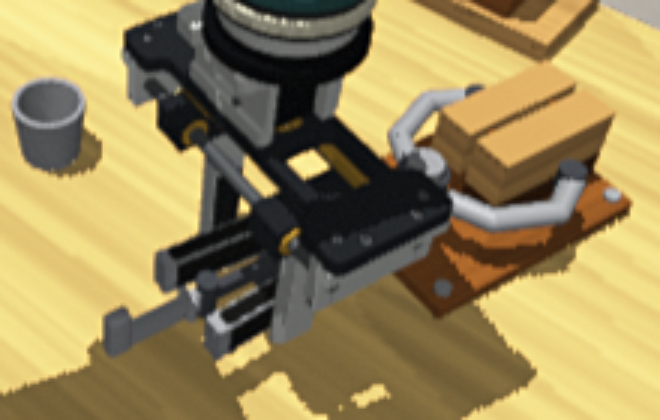

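Both handles are closing between the fingers, and the side load is small (about 5 N). I'll nudge the tool a little further towards -y and squeeze fully.

Emit:
arm_command([
  [0.56,0,0.1,0,0,0,0],
  [0.52,0,0,0,0,0,0],
  [0.48,0,0,0,0,0,0],
  [0.45,0,0,0,0,0,0],
  [0.42,0,0,0,0,0,0],
  [0.4,0,0,0,0,0,0],
  [0.36,0,0,0,0,0,0],
  [0.36,0,0,0,0,0,0],
  [0.36,0,0,0,0,0,0],
  [0.36,0,0,0,0,0,0],
  [0.36,0,0,0,0,0,0],
])

```text
time: 5.6
tool_pos: [0.5302, -0.1826, 0.0262]
ee_rot: [3.141, -0.0, -0.295]
wrist_force: [0.5, -4.9, -4.9]
width: 0.039
```

Emit:
arm_command([
  [0.2,0,0,0,0,0,0],
  [0,0,0,0,0,0,0],
  [0,0,0,0,0,0,0],
  [0,0,0,0,0,0,0],
  [0,0,0,0,0,0,0],
  [0,0,0,0,0,0,0],
])

```text
time: 6.2
tool_pos: [0.5302, -0.1826, 0.0262]
ee_rot: [3.141, -0.0, -0.295]
wrist_force: [-0.5, -5.5, -5.4]
width: 0.039
```

Emit:
arm_command([
  [0.5,0,0,0,0,0,0],
  [1,0,0,0,0,0,0],
  [1,0,0,0,0,0,0],
  [1,0,0,0,0,0,0],
  [1,0,0,0,0,0,0],
  [1,0,0,0,0,0,0],
  [1,0,0,0,0,0,0],
])

```text
time: 6.9
tool_pos: [0.5302, -0.1822, 0.0265]
ee_rot: [-3.141, -0.0, -0.295]
wrist_force: [0.1, -0.1, -1.4]
width: 0.0917
```

Run:
```python
from h import *
import cv2
from bench import sensors
a=eyes.snapshot("side")[190:330,240:460]
cv2.imwrite("pics/c5.png",cv2.resize(a,None,fx=3,fy=3));s=sensors.get_obs();print(s["tool_pos"],s["ee_rot"],s["wrist_force"],s["width"])
```

```text
[ 0.53016095 -0.18225016  0.02647935] [-3.14150195e+00 -3.43230176e-05 -2.95283874e-01] [ 0.03261368 -0.32693732  0.09401347] 0.0924672186931005
```

View pics/c5.png

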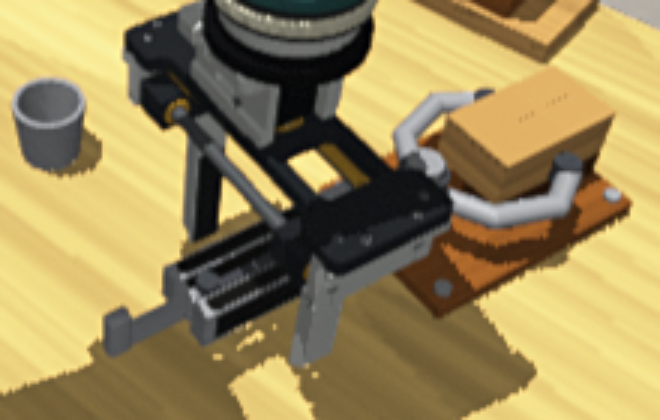

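The pliers are locked and the strip gap is closed. Next I'll raise the tool, go back over the lever tab, narrow the fingers and straddle the tab.

Emit:
arm_command([
  [1,0,0,-3,0,0,0],
  [1,0,0,-3,0,0,0],
  [1,0,0,-3,0,0,0],
  [0.5,-2.8,0,0,0,0,0],
  [0.5,-2.8,0,0,0,0,0],
  [0.5,-2.9,0,0,0,0,0],
  [0.5,0,0,0,0,0,0],
  [0.5,0,0,0,0,0,0],
  [0.5,0,0,2,0,0,0],
  [0.5,0,0,2,0,0,0],
  [0.5,0,0,2,0,0,0],
  [0.5,0,0,2,0,0,0],
  [0.5,0,0,0,0,0,0],
  [0.5,0,0,0,0,0,0],
])

```text
time: 8.35
tool_pos: [0.4495, -0.1579, 0.0366]
ee_rot: [-3.142, 0.0, -0.295]
wrist_force: [-0.4, 0.7, 0.0]
width: 0.0471
```

Run:
```python
from h import *
import cv2
from bench import sensors
a=eyes.snapshot("side")[190:330,240:460]
cv2.imwrite("pics/c6.png",cv2.resize(a,None,fx=3,fy=3));s=sensors.get_obs();print(s["tool_pos"],s["ee_rot"],s["wrist_force"],s["width"])
```

```text
[ 0.45003074 -0.15810187  0.03736823] [ 3.14130467e+00 -1.58406648e-03 -2.95160174e-01] [-0.203934   -0.43629157 -0.26425117] 0.04701890198546577
```

View pics/c6.png

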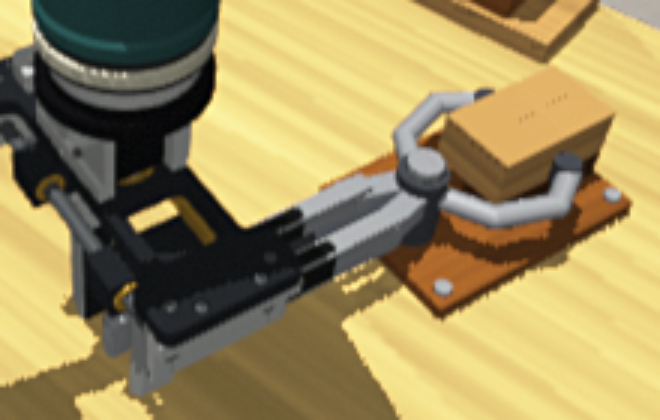

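Emit:
arm_command([
  [0.5,0,0.8,0,0,0,0],
  [0.5,0,0.8,0,0,0,0],
  [0.5,0,0.6,0,0,0,0],
  [0.5,0.1,0.5,0,0,0,0],
  [0.5,0.1,0.5,0,0,0,0],
  [0.5,0.1,0.5,0,0,0,0],
  [0.5,0.1,0.5,0,0,0,0],
  [0.5,0.1,0.5,0,0,0,0],
  [0.5,0,0,0,0,0,0],
  [0.5,0,0,0,0,0,0],
])

```text
time: 9.4
tool_pos: [0.4403, -0.2039, 0.0366]
ee_rot: [-3.141, -0.001, -0.295]
wrist_force: [2.6, 2.6, 2.0]
width: 0.0469
```

Run:
```python
from h import *
import cv2
from bench import sensors
a=eyes.snapshot("side")[190:330,240:460]
cv2.imwrite("pics/c7.png",cv2.resize(a,None,fx=3,fy=3));s=sensors.get_obs();print(s["tool_pos"],s["ee_rot"],s["wrist_force"],s["width"])
```

```text
[ 0.44028807 -0.20386211  0.03655534] [-3.14119316e+00 -6.53301600e-04 -2.95179459e-01] [2.27656821 2.34695454 0.34263996] 0.047025490748349816
```

View pics/c7.png

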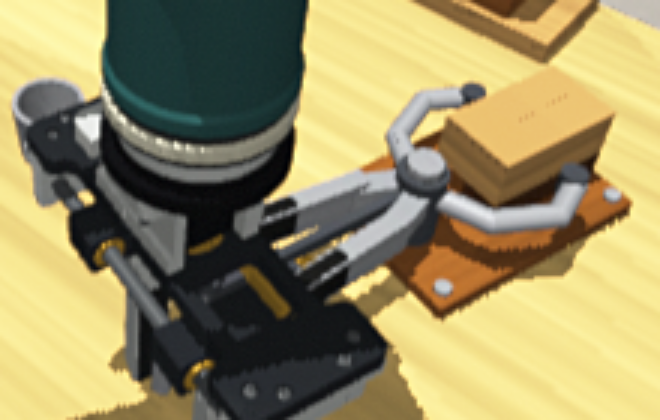

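The handles have sprung open and the strip is still home. I'll go back to centre, raise the tool and check.

Emit:
arm_command([
  [0.5,-0.1,-0.8,0,0,0,0],
  [0.5,-0.2,-1,0,0,0,0],
  [0.5,-0.2,-1,0,0,0,0],
  [0.5,0,-1,0,0,0,0],
  [0.5,0,-0.9,0,0,0,0],
  [0.5,0,0,0,0,0,0],
  [0.5,0,0,-3,0,0,0],
  [0.5,0,0,-3,0,0,0],
  [0.5,0,0,-4,0,0,0],
  [0.5,-4,0,-3,0,0,0],
  [0.5,-4,0,-3,0,0,0],
  [0.5,-4,0,0,0,0,0],
  [0.5,0,0,0,0,0,0],
  [0.5,0,0,0,0,0,0],
])

```text
time: 10.85
tool_pos: [0.3341, -0.1228, 0.1968]
ee_rot: [3.141, -0.002, -0.296]
wrist_force: [0.5, -0.9, -0.0]
width: 0.047
```

Run:
```python
from h import *
import cv2
from bench import sensors
a=eyes.snapshot("side")[100:330,120:460]
cv2.imwrite("pics/c8.png",cv2.resize(a,None,fx=2.3,fy=2.3));s=sensors.get_obs();print(s["tool_pos"],s["ee_rot"],s["wrist_force"],s["width"])
```

```text
[ 0.33439943 -0.12291291  0.19638616] [ 3.14126304e+00 -8.42732594e-04 -2.95449717e-01] [ 0.81422059 -0.11687251  0.5419083 ] 0.04723648491485329
```

View pics/c8.png

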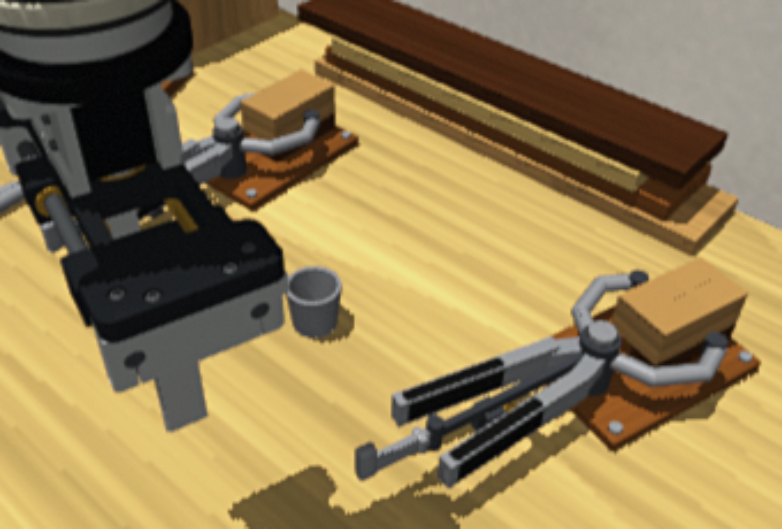

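The handles are open, the strip is home and the lever is centred. The arm is clear of everything.

```bash
python3 -c "
from bench import job
print(job.close_job())"
```

```text
the job is handed in; nothing more can be done
None
```

I squeezed the open pliers until they locked, then pushed the release lever's tab towards the pliers' -y side, and the handles sprang open again. I handed the job in at about 11 s.

- **Lock:** with the fingers backed off, the picture showed the handles still together and the strip's gap closed. The fingers had stopped at 39 mm, against the 40 mm given for locked.
- **Release:** the last picture showed the handles open, the lever centred and the strip still home. The arm was clear, with the wrist force near zero.
- **Other pair:** I did not move near it. In the last picture its joint is still tight; the gripper hides most of its handles.
- **Side load:** while squeezing there was a steady sideways force of about 5 N because the gripper was slightly off centre. Two 1 mm corrections did not remove it. The highest reading I saw was about 8 N, far below the limit.

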